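# Cap the bottle and back the cap off a quarter turn to vent

## Robot

A 6-joint arm with a two-finger parallel gripper is mounted at the origin on the work surface. World frame = base frame: x ahead of the robot, y to its left, z up, the work surface at z = 0. Lengths are in m, angles in degrees, forces in N, time in s.
With the tool pointing down it reaches from about 0.25 to 0.775 m from the base axis. Payload 4 kg.
Tool frame: the origin (TCP) lies at the very end of the fingers, on their centre line; the grasp point (between the pads) lies 19 mm behind it; z points along the fingers, y is the line along which they close (so a half turn about z gives the same grasp; the last joint's range is limited). The gripper opens to 94 mm and grips with 3 to 60 N. Pads are 16 mm wide; open, the fingers measure 119 mm over their backs; the gripper's body (75 mm by 177 mm) begins 78 mm behind the grasp point.
Start: joints at [-78.329, 4.996, 78.535, -0, 96.463, -5.907], TCP at [0.166, -0.524, 0.206] pointing down, gripper open.
Joint ranges: [-177.83, 177.83], [-43.37, 116.18], [15.69, 146.23], [-61.86, 241.86], [9.47, 152.12], [-147.06, 147.06]. Speed limits (degrees/s): [159.86, 159.86, 180, 180, 180, 180].

## Interface

Orientations are given as a 3x3 rotation matrix whose columns are the frame's x, y, z axes.
In Python, from cell import bot gives the robot as it stands.
- The arm moves only by the shell command python3 nudge.py 'ROWS' [OPENING] [FORCE]. ROWS is a JSON object with one list for each field, all of the same length, 1 to 10, a row being the entries at one place: tx, ty, tz (the shift in m), wx, wy, wz (a rotation vector in degrees); each row is the pose to reach, as a shift and turn from the pose commanded when the command began, along the tool's axes at that moment; what a row does not reach only later rows make up. A row lasts 1/10 s, in which the tool goes at most 0.05 m and 8.59 degrees, less where a joint would pass 70% of its speed; a pose out of reach is approached as far as the arm can. OPENING is the finger opening in m, set as the command begins (- or left out keeps the last). The fingers move at their own pace and stop on an object; FORCE is the grip in N (left out, the last holds). Time passes only in rows, so rows that do not move let the fingers close. It prints the time, the measured TCP pose, the force, the opening and the grip force at its end. Input that does not fit is refused with a message, and nothing moves.
- bot.sense(): the state, without advancing time (a new reading comes with each control period).
- bot.get_image(name): name is "side" or "top"; returns a dict with "pixels" (480x640x3 uint8, blue, green, red), "mtx" (3x3 intrinsics, pixels), "R" (3x3) and "t" (3): a world point X has camera coordinates R X + t. Camera axes: x right, y down, z forward; pixel columns grow to the right and rows downward; lengths in m; the calibration is good to about 2 mm. A picture is of the moment at which its call begins. There is no depth.
- bot.hand_in(): hands the job in; it is judged then, once.
The state is a dict: "time": time; "joint_pos": joint angles; "joint_velocities": joint speeds; "joint_torque": joint torques, N m; "position": TCP position; "eef_rot": TCP orientation; "ft_force": force on the tool from outside, world axes, zero at the start; "ft_torque": the same for the moment, N m; "gripper_width": finger opening in m; "grip_force": force on a finger pad.
Only numpy, scipy, OpenCV 4.12 (cv2) and the standard library are available. Lean on these libraries where they do the work, as an engineer would, in place of code of your own. Each camera call takes 0.05 s, during which the arm holds its last target. There are 200 camera calls.

## Task

Pick up the loose large black screw cap, set it on the mouth of the amber bottle held in the stand and screw it on clockwise until it bottoms out tight on the rim, then back it off a quarter turn so that the bottle can vent in the steriliser. Finish still gripping the cap at that quarter turn, so that it cannot creep while I tape it; leave the other things on the bench where they are.

Things in the scene. Friction and masses are not known exactly. Their poses are not given: they have to be found in the camera images.
- cap: Loose black screw cap, ribbed, 55 mm across, 30 mm tall, about 35 g, open side down on the bench. Origin: centre of its open lower edge; z up its axis through the closed top (5 mm thick). Bore 47 mm across, with two lengths of thread (60 degrees each) standing inwards, centred on the cap's own +x and -x sides: 39 mm between them, 2.6 mm thick, their middle 5 mm above the lower edge.
- cap_ceiling (a point): Centre of the cap's inside top face, 25 mm above the cap's origin on its axis; this face stops on the bottle's rim. Axes as the cap's.
- bottle_rim (a point): Centre of the mouth, at rim level, of the amber glass bottle (body 70 mm across), clamped upright in a stand: it cannot turn or move. Rim 150 mm above the bench; z up. The cap bottoms out with its ceiling on the rim and its x axis along this point's x axis, either way round; the turning torque then climbs steeply (0.5 N m within about 20 degrees).
- bottle_thread (a point): On the neck's axis, 13 mm below the rim, axes as bottle_rim. Neck 36 mm across (32 at the rim), 44 over the right-handed two-start thread: 12 mm a turn, 0.8 mm play; clockwise from above screws down. Set down at any angle, the cap rests on the thread 9 to 15 mm short of home; turned clockwise it enters at 9 mm (within half a turn) and is home 0.75 turn later. Let go, it stays put.
- rod_top (a point): Top of the stand's 12 mm steel rod, 200 mm above the bench, 140 mm from the bottle's axis on bottle_rim's +y side. The clamp stays below 110 mm; the base plate under the bottle is 10 mm thick, 125 mm wide, and reaches 50 mm beyond the bottle's axis on the other side.
- small_cap: Bystander: a small black screw cap, 32 mm across and 20 mm tall, that fits another bottle. Origin: centre of its underside.
- tape_roll: Bystander: a roll of beige tape lying flat, 96 mm across, 19 mm tall. Origin: centre of its underside.
- jar: Bystander: a closed amber jar with a white cap, 56 mm across, 85 mm tall. Origin: centre of its underside.
- mug: Bystander: a white mug, 76 mm across, 90 mm tall. Origin: centre of its underside.

How it is judged (in metres and radians):
On the way:
1. the cap is screwed fully down: ceiling on the rim, thread tight (z of cap_ceiling in the frame of bottle_rim below 0.001 m and horizontal distance between cap_ceiling and bottle_rim below 0.004 m and angle between the x axis of cap and the x axis of bottle_rim, either way round below 0.4 rad and angle between cap's own z axis and vertical below 0.1 rad), for 0.1 s.
At the end, for the whole second after the job is handed in: After having been bottomed out, the cap stands a quarter turn back from home (60 to 120 degrees, its ceiling 1 to 4.5 mm above the rim), within 4 mm of the bottle's axis and upright within 7 degrees, still, and gripped by the fingers with more than 2 N (angle between the x axis of cap and the x axis of bottle_rim, either way round above 1.05 rad and z of cap_ceiling in the frame of bottle_rim between 0.001 and 0.0045 m and horizontal distance between cap_ceiling and bottle_rim below 0.004 m and angle between cap's own z axis and vertical below 0.12 rad and contact force between the fingers and cap above 2 N and linear speed of cap below 0.01 m/s and angular speed of cap below 0.1 rad/s); the arm keeps its last pose, push and grip.
It fails at once if a bystander is moved more than 3 cm (distance of any of small_cap, tape_roll, jar, mug from where it was at the start of the episode above 0.03 m).
It also fails if it takes over 72 s, if anything falls off the work surface, if the arm or the gripper's body presses on something with over 40 N, if the wrist force passes 120 N, or if a joint passes its speed limit or range.

## Working session

There is one attempt and no reset: what is moved stays moved. The work goes in short steps, Python scripts to look and compute and a shell command to move; the robot and the scene stay as the last step left them, time stands still between calls to the robot, and variables do not carry over. Pictures are saved under pics/ and viewed, at most 10 in all, crops included, and the job is handed in when it is done.

```bash
ls; mkdir -p pics
python3 - <<'E'
from cell import bot
import cv2
for n in("top","side"):
    i=bot.get_image(n);cv2.imwrite(f"pics/{n}0.png",i["pixels"]);print(n,i["mtx"],i["R"],i["t"])
print(bot.sense())
E
```

```text
cell.py
nudge.py
pics
top [[542.70916892   0.         327.69557991]
 [  0.         542.70916892 241.07874185]
 [  0.           0.           1.        ]] [[-0.01697512 -0.99952275  0.0258094 ]
 [-0.99432104  0.01416322 -0.10547544]
 [ 0.10505956 -0.02745329 -0.99408692]] [0.05046166 0.56661955 1.36914602]
side [[514.46584746   0.         316.48383038]
 [  0.         514.46584746 242.17958045]
 [  0.           0.           1.        ]] [[ 0.99659679 -0.08237042  0.00315533]
 [-0.03697847 -0.48095639 -0.87596435]
 [ 0.07367112  0.87286658 -0.48236553]] [-0.54743179  0.19635753  1.0042894 ]
{'time': 0.1, 'joint_pos': array([-7.83277447e+01,  5.03666110e+00,  7.86139687e+01, -1.07945117e-03,
        9.64647368e+01, -5.90744558e+00]), 'joint_velocities': array([-0.05969561, -0.07831196, -0.2595193 ,  0.01769567, -0.01403393,
        0.04332494]), 'joint_torque': array([ 1.38718740e-03, -3.41251981e+01, -3.03301013e+01,  7.19559984e-02,
        3.03931371e-02, -9.27803148e-05]), 'position': array([ 0.1660042 , -0.52383138,  0.20442294]), 'eef_rot': array([[ 9.53298409e-01,  3.02029739e-01, -4.25695544e-04],
       [ 3.02029980e-01, -9.53296396e-01,  1.96809978e-03],
       [ 1.88610633e-04, -2.00475920e-03, -9.99997973e-01]]), 'ft_force': array([0.5255373 , 0.81168027, 0.13043013]), 'ft_torque': array([ 0.02401923, -0.06100935, -0.03670451]), 'grip_force': 0.0, 'gripper_width': 0.09407838073615042}
```
View pics/top0.png

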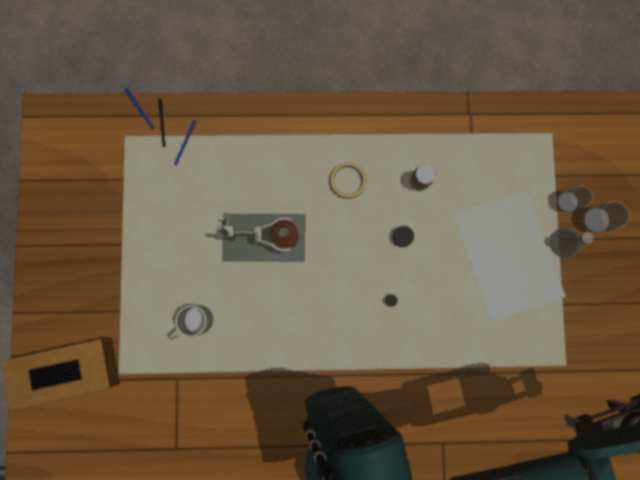

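View pics/side0.png

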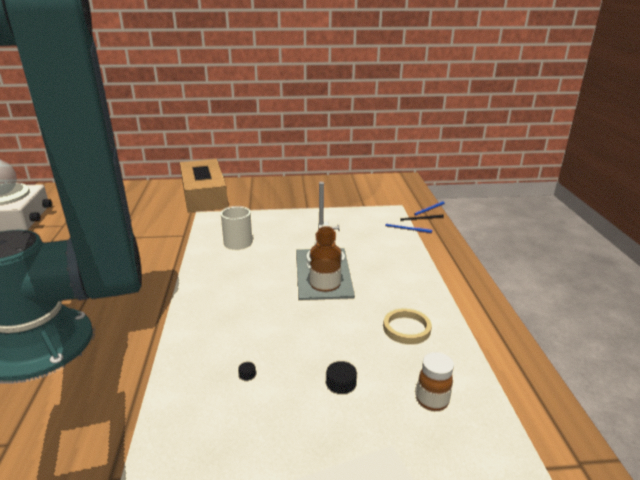

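The top view shows the cap at about (402,236), small cap (391,300), jar (424,177), tape (348,180), bottle mouth (284,232), rod top near (210,235) and mug (192,319). The side view shows the cap at (342,377) and the bottle mouth at (326,234). Next I'll measure them with masks and rays.

Create h.py:
```python
import numpy as np,cv2
from cell import bot
def ray(i,u,v):
    d=i["R"].T@np.linalg.inv(i["mtx"])@[u,v,1]; return -i["R"].T@i["t"],d
def onz(i,u,v,z):
    o,d=ray(i,u,v); return o+d*(z-o[2])/d[2]
def two(a,ua,b,ub):
    o1,d1=ray(a,*ua);o2,d2=ray(b,*ub)
    s=np.linalg.lstsq(np.c_[d1,-d2],o2-o1,rcond=None)[0]
    p,q=o1+s[0]*d1,o2+s[1]*d2; return (p+q)/2,np.linalg.norm(p-q)
def proj(i,X):
    p=i["mtx"]@(i["R"]@X+i["t"]); return p[:2]/p[2]
def blobs(m,lo,hi):
    n,l,s,c=cv2.connectedComponentsWithStats(m.astype(np.uint8)); return [(c[k].round(1),s[k]) for k in range(1,n) if lo<s[k][4]<hi]
```

Run:
```python
from h import *
t=bot.get_image("top");s=bot.get_image("side")
g=t["pixels"].max(2)
m=np.zeros_like(g,bool);m[130:370,320:450]=True
for c,st in blobs(m&(g<60),30,2000): print("top dark",c,st,onz(t,*c,.03),onz(t,*c,.02))
gs=s["pixels"].max(2);m=np.zeros_like(gs,bool);m[330:420,200:400]=True
for c,st in blobs(m&(gs<60),30,3000): print("side dark",c,st)
hsv=cv2.cvtColor(t["pixels"],cv2.COLOR_BGR2HSV)
m=np.zeros_like(g,bool);m[200:270,255:320]=True
for c,st in blobs(m&(hsv[...,1]>120)&(hsv[...,0]<15),20,2000): print("amber",c,st)
a=cv2.resize(t["pixels"][205:270,200:310],None,fx=7,fy=7,interpolation=cv2.INTER_CUBIC)
b=cv2.resize(t["pixels"][205:265,375:430],None,fx=7,fy=7,interpolation=cv2.INTER_CUBIC)
c=cv2.resize(s["pixels"][170:300,280:370],None,fx=4,fy=4,interpolation=cv2.INTER_CUBIC)
cv2.imwrite("pics/bot.png",a)
o=np.zeros((520,800,3),np.uint8);o[:420,:385]=b;o[:520,400:760]=c;cv2.imwrite("pics/cap.png",o)
```

```text
top dark [415.4 182.6] [411 175  12  14  76] [ 0.71784009 -0.19051434  0.03      ] [ 0.71998057 -0.19246117  0.02      ]
top dark [402.2 236.1] [392 227  21  19 305] [ 0.57747183 -0.1514039   0.03      ] [ 0.57860212 -0.15306926  0.02      ]
top dark [390.4 299.9] [386 296  10   9  80] [ 0.41394285 -0.11598364  0.03      ] [ 0.41389626 -0.11739409  0.02      ]
side dark [246.7 370.9] [239 363  16  17 222]
side dark [341.  377.3] [327 362  29  31 761]
amber [284.4 234.5] [271 221  27  26 431]
```

View pics/bot.png

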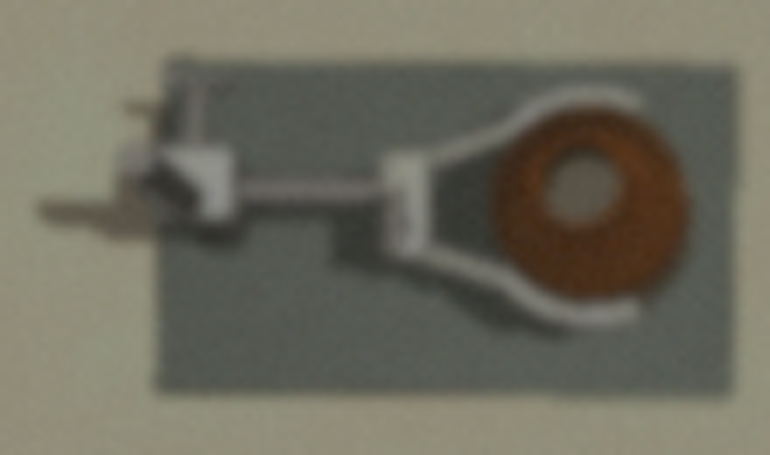

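View pics/cap.png

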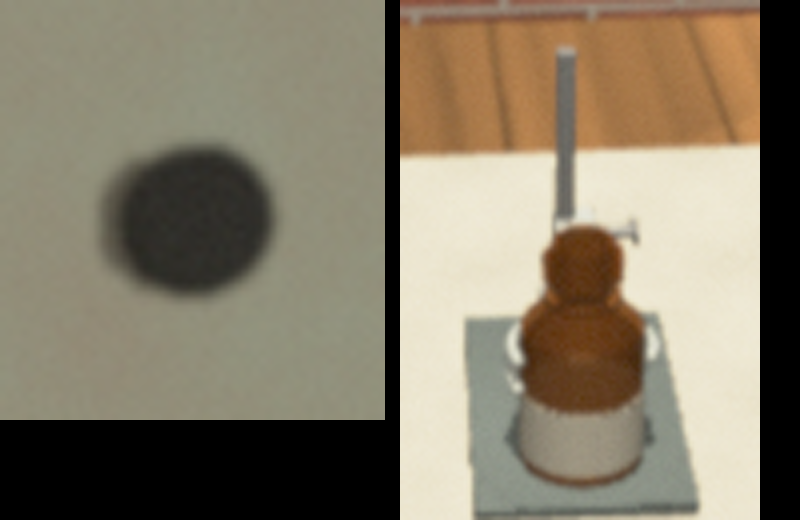

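Run:
```python
from h import *
t=bot.get_image("top");s=bot.get_image("side")
hsv=cv2.cvtColor(t["pixels"],cv2.COLOR_BGR2HSV)
m=hsv[...,1]<105; w=np.zeros_like(m);w[222:242,273:293]=1
for c,st in blobs(m&w,10,400):
    print("hole",c,st); R=onz(t,*c,.15); print("rim",R)
    print("side proj of rim",proj(s,R), "rim far/near", proj(s,R+[0,.016,0]),proj(s,R-[0,.016,0]),"L/R",proj(s,R-[.016,0,0]),proj(s,R+[.016,0,0]))
    for yaw in(-5,0,5):
        a=np.radians(yaw);P=R+.14*np.array([-np.sin(a),np.cos(a),0]);P[2]=.2;print("rod",yaw,proj(t,P),proj(s,P))
hs=cv2.cvtColor(s["pixels"],cv2.COLOR_BGR2HSV)
am=(hs[...,1]>150)&(hs[...,0]<15)
for v in range(226,246,2):
    u=np.where(am[v,300:350])[0]; print(v,u.min()+300 if len(u) else None,u.max()+300 if len(u) else None)
for th in(45,52,60,75):
  g=t["pixels"].max(2)<th;w=np.zeros_like(g);w[215:260,380:425]=1
  c=np.argwhere(g&w);print(th,c.min(0),c.max(0),c.mean(0),len(c))
for c in((402.2,236.1),(402.8,236.2)):
  C=onz(t,*c,.03);print("cap",C,np.hypot(*C[:2]),"side top ctr",proj(s,C),"mid",proj(s,C-[0,0,.015]),"L",proj(s,C-[.0275,0,0]),"R",proj(s,C+[.0275,0,0]),"bottom",proj(s,C-[0,.0275,.03]),"far",proj(s,C+[0,.0275,0]))
```

```text
hole [274.4 222.9] [273 222   5   4  12]
rim [0.59942683 0.16977612 0.15      ]
side proj of rim [333.160274   224.39846966] rim far/near [332.3599867  221.13852454] [333.98069368 227.74042341] L/R [325.87354672 224.65082941] [340.431738   224.14663851]
rod -5 [210.90510496 215.29505518] [332.16594405 178.99278646]
rod 0 [210.63730603 220.64702377] [327.03507569 179.05241851]
rod 5 [210.84412444 226.00400191] [321.94166844 179.27997451]
hole [282.5 231.3] [278 226  10  11  83]
rim [0.5792297  0.15089692 0.15      ]
side proj of rim [324.79406504 228.679462  ] rim far/near [324.08523888 225.31386608] [325.52101604 232.13111693] L/R [317.37994957 228.94049061] [332.19239847 228.41898903]
rod -5 [219.26759287 224.04353851] [324.4689944  182.24662509]
rod 0 [219.00830677 229.41179657] [319.25881214 182.30831897]
rod 5 [219.22407836 234.78489512] [314.08052037 182.54296479]
226 None None
228 322 330
230 319 332
232 318 334
234 317 334
236 317 334
238 317 334
240 318 332
242 318 333
244 317 333
45 [234 394] [244 405] [239.3125 396.6875] 16
52 [228 393] [245 411] [236.25185185 401.9962963 ] 270
60 [227 392] [245 412] [236.10064935 402.15909091] 308
75 [227 392] [246 412] [236.19476744 402.02906977] 344
cap [ 0.57747183 -0.1514039   0.03      ] 0.5969898323204461 side top ctr [339.70987627 368.79108214] mid [339.49785019 375.23084788] L [324.06422983 369.65914164] R [355.28525831 367.92692107] bottom [341.21219238 392.96500306] far [337.84571613 358.14020992]
cap [ 0.57718966 -0.15295402  0.03      ] 0.5971120815241543 side top ctr [339.6575021  369.41729934] mid [339.44557277 375.8618287 ] L [323.98776955 370.28810332] R [355.25675476 368.5504121 ] bottom [341.16157763 393.635278  ] far [337.79192907 358.73428262]
```

```bash
cat >> h.py <<'E'
def rel(target):
    s=bot.sense(); print("shift tool axes",(s["eef_rot"].T@(np.array(target)-s["position"])).round(4),"J",s["joint_pos"].round(1),"pos",s["position"].round(4),"yaw x",np.degrees(np.arctan2(s["eef_rot"][1,0],s["eef_rot"][0,0])).round(1))
E
python3 -c "
from h import *
rel([.578,-.153,.08])"
```

```text
shift tool axes [ 0.5048 -0.2293  0.1253] J [-78.3   5.   78.6   0.   96.5  -5.9] pos [ 0.1661 -0.5241  0.2051] yaw x 17.6
```

```bash
python3 nudge.py '{"tx": [0.1, 0.2, 0.3, 0.4, 0.4, 0.4, 0.4, 0.4, 0.4, 0.4], "ty": [-0.045, -0.09, -0.135, -0.18, -0.18, -0.18, -0.18, -0.18, -0.18, -0.18], "tz": [0, 0, 0, 0, 0, 0, 0, 0, 0, 0], "wx": [0, 0, 0, 0, 0, 0, 0, 0, 0, 0], "wy": [0, 0, 0, 0, 0, 0, 0, 0, 0, 0], "wz": [0, 0, 0, 0, 0, 0, 0, 0, 0, 0]}' 0.094
python3 -c "
from h import *
rel([.578,-.153,.08])"
```

```text
time: 1.3
position: [0.4957, -0.2283, 0.205]
eef_rot: [[0.951, 0.308, 0.001], [0.308, -0.951, 0.002], [0.001, -0.001, -1.0]]
ft_force: [-0.3, 0.2, -0.4]
gripper_width: 0.094
grip_force: 0.0
shift tool axes [ 0.1013 -0.0461  0.1252] J [-30.7   4.5  79.2   0.1  96.4  41.3] pos [ 0.4957 -0.2283  0.205 ] yaw x 18.0
```

```bash
python3 nudge.py '{"tx": [0.05, 0.101, 0.101, 0.101, 0.101, 0.101, 0.101, 0.101, 0.101, 0.101], "ty": [-0.023, -0.046, -0.046, -0.046, -0.046, -0.046, -0.046, -0.046, -0.046, -0.046], "tz": [0.03, 0.06, 0.1, 0.14, 0.17, 0.19, 0.197, 0.197, 0.197, 0.197], "wx": [0, 0, 0, 0, 0, 0, 0, 0, 0, 0], "wy": [0, 0, 0, 0, 0, 0, 0, 0, 0, 0], "wz": [0, 0, 0, 0, 0, 0, 0, 0, 0, 0]}' 0.094
python3 -c "
from h import *
rel([.578,-.153,.006])"
```

```text
time: 2.3
position: [0.5767, -0.1585, 0.0107]
eef_rot: [[0.953, 0.302, 0.004], [0.302, -0.953, -0.002], [0.003, 0.003, -1.0]]
ft_force: [0.9, -0.4, 0.4]
gripper_width: 0.0941
grip_force: 0.0
shift tool axes [ 0.0028 -0.0049  0.0047] J [-20.8  17.4  86.8  -0.   75.6  51.7] pos [ 0.5767 -0.1585  0.0107] yaw x 17.6
```

```bash
python3 nudge.py '{"tx": [0, 0, 0, 0], "ty": [0, 0, 0, 0], "tz": [0.002, 0.002, 0.002, 0.002], "wx": [0, 0, 0, 0], "wy": [0, 0, 0, 0], "wz": [0, 0, 0, 0]}' 0.094
python3 -c "
from h import *
rel([.578,-.153,.006])"
```

```text
time: 2.7
position: [0.5755, -0.1576, 0.0066]
eef_rot: [[0.953, 0.302, 0.0], [0.302, -0.953, -0.0], [0.0, 0.0, -1.0]]
ft_force: [0.4, 0.5, -0.1]
gripper_width: 0.0938
grip_force: 0.0
shift tool axes [ 0.0037 -0.0036  0.0006] J [-20.8  17.6  87.   -0.   75.4  51.7] pos [ 0.5755 -0.1576  0.0066] yaw x 17.6
```

```bash
python3 nudge.py '{"tx": [0.0035, 0.0035, 0.0035], "ty": [-0.0035, -0.0035, -0.0035], "tz": [0, 0, 0], "wx": [0, 0, 0], "wy": [0, 0, 0], "wz": [0, 0, 0]}' 0.094
python3 nudge.py '{"tx": [0, 0, 0, 0, 0, 0], "ty": [0, 0, 0, 0, 0, 0], "tz": [0, 0, 0, 0, 0, 0], "wx": [0, 0, 0, 0, 0, 0], "wy": [0, 0, 0, 0, 0, 0], "wz": [0, 0, 0, 0, 0, 0]}' 0.05 5
python3 -c "
from h import *
rel([.578,-.153,.006])"
```

```text
time: 3.0
position: [0.5778, -0.153, 0.0064]
eef_rot: [[0.953, 0.302, -0.0], [0.302, -0.953, -0.0], [-0.0, 0.0, -1.0]]
ft_force: [-0.3, 1.0, 0.1]
gripper_width: 0.0941
grip_force: 0.0
time: 3.6
position: [0.5777, -0.1533, 0.0065]
eef_rot: [[0.953, 0.302, 0.0], [0.302, -0.953, -0.0], [-0.0, 0.0, -1.0]]
ft_force: [0.9, -1.6, -0.5]
gripper_width: 0.0545
grip_force: 5.0
shift tool axes [ 0.0003 -0.0002  0.0005] J [-20.3  17.7  86.9  -0.   75.4  52.1] pos [ 0.5777 -0.1533  0.0065] yaw x 17.6
```

```bash
python3 nudge.py '{"tx": [0, 0, 0, 0, 0, 0, 0, 0, 0, 0], "ty": [0, 0, 0, 0, 0, 0, 0, 0, 0, 0], "tz": [0, 0, 0, 0, 0, 0, 0, 0, 0, 0], "wx": [0, 0, 0, 0, 0, 0, 0, 0, 0, 0], "wy": [0, 0, 0, 0, 0, 0, 0, 0, 0, 0], "wz": [0, 0, 0, -8, -16, -24, -32, -40, -48, -56]}' 0.094
python3 nudge.py '{"tx": [0, 0, 0, 0, 0, 0, 0], "ty": [0, 0, 0, 0, 0, 0, 0], "tz": [0, 0, 0, 0, 0, 0, 0], "wx": [0, 0, 0, 0, 0, 0, 0], "wy": [0, 0, 0, 0, 0, 0, 0], "wz": [-8, -16, -24, -32, -34, -34, -34]}'
python3 nudge.py '{"tx": [0, 0, 0, 0, 0, 0], "ty": [0, 0, 0, 0, 0, 0], "tz": [0, 0, 0, 0, 0, 0], "wx": [0, 0, 0, 0, 0, 0], "wy": [0, 0, 0, 0, 0, 0], "wz": [0, 0, 0, 0, 0, 0]}' 0.05 30
python3 - <<'E'
from h import *
rel([.578,-.153,.006])
t=bot.get_image("top");print(onz(t,282.5,231.3,.15))
E
```

```text
time: 4.6
position: [0.5777, -0.1532, 0.0065]
eef_rot: [[0.277, 0.961, -0.0], [0.961, -0.277, -0.0], [-0.0, -0.0, -1.0]]
ft_force: [-0.6, 0.0, 0.4]
gripper_width: 0.0942
grip_force: 0.0
time: 5.3
position: [0.5778, -0.1532, 0.0065]
eef_rot: [[-0.301, 0.954, 0.0], [0.954, 0.301, -0.0], [-0.0, 0.0, -1.0]]
ft_force: [-0.6, -0.3, -0.3]
gripper_width: 0.0939
grip_force: 0.0
time: 5.9
position: [0.5778, -0.1532, 0.0065]
eef_rot: [[-0.302, 0.953, 0.0], [0.953, 0.302, -0.0], [-0.0, 0.0, -1.0]]
ft_force: [0.5, -0.1, 0.1]
gripper_width: 0.0543
grip_force: 30.0
shift tool axes [0.0001 0.0003 0.0005] J [-20.3  17.7  86.9  -0.   75.4 -37.9] pos [ 0.5778 -0.1532  0.0065] yaw x 107.6
[0.5792297  0.15089692 0.15      ]
```

```bash
python3 nudge.py '{"tx": [0, 0, 0, 0.03, 0.07, 0.115, 0.16, 0.2, 0.24, 0.2892], "ty": [0, 0, 0, 0.0097, 0.0226, 0.0371, 0.0517, 0.0646, 0.0775, 0.0934], "tz": [-0.03, -0.08, -0.13, -0.17, -0.2, -0.2, -0.2, -0.2, -0.2, -0.2], "wx": [0, 0, 0, 0, 0, 0, 0, 0, 0, 0], "wy": [0, 0, 0, 0, 0, 0, 0, 0, 0, 0], "wz": [0, 0, -8, -16, -24, -32, -40, -48, -56, -64]}'
python3 nudge.py '{"tx": [0, 0, 0, 0, 0, 0, 0, 0, 0, 0], "ty": [0, 0, 0, 0, 0, 0, 0, 0, 0, 0], "tz": [0, 0, 0, 0, 0, 0, 0, 0, 0, 0], "wx": [0, 0, 0, 0, 0, 0, 0, 0, 0, 0], "wy": [0, 0, 0, 0, 0, 0, 0, 0, 0, 0], "wz": [-8, -16, -24, -32, -40, -48, -56, -60, -60, -60]}'
python3 - <<'E'
from h import *
rel([.5795,.151,.2])
t=bot.get_image("top");s=bot.get_image("side")
T=np.zeros((600,800,3),np.uint8)
T[:520,:400]=cv2.resize(s["pixels"][170:300,275:375],None,fx=4,fy=4,interpolation=cv2.INTER_CUBIC)
T[:400,400:800]=cv2.resize(t["pixels"][180:280,230:330],None,fx=4,fy=4,interpolation=cv2.INTER_CUBIC)
cv2.imwrite("pics/above.png",T)
E
```

```text
time: 6.95
position: [0.5792, 0.1501, 0.2065]
eef_rot: [[-0.99, 0.142, 0.0], [0.142, 0.99, -0.001], [-0.0, -0.001, -1.0]]
ft_force: [0.3, -0.3, -1.6]
gripper_width: 0.0543
grip_force: 30.0
time: 7.95
position: [0.5793, 0.149, 0.2063]
eef_rot: [[-0.623, -0.782, -0.0], [-0.782, 0.623, -0.0], [0.0, 0.0, -1.0]]
ft_force: [0.6, -0.2, -0.2]
gripper_width: 0.0539
grip_force: 30.0
shift tool axes [-0.0017  0.0011  0.0063] J [   9.    11.2   71.5   -0.    97.3 -132.5] pos [0.5793 0.149  0.2063] yaw x -128.5
```

View pics/above.png

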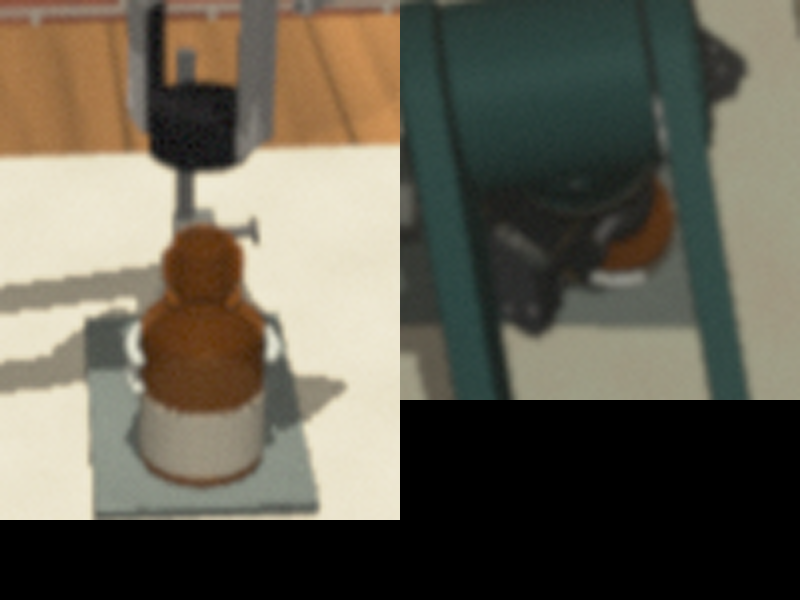

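The cap hangs straight above the bottle in the side view (cap centre at crop x≈200, neck centre ≈203), and the gripper hides the mouth in the top view. I'll cross-check the bottle axis using the base plate and the side camera.

Run:
```python
from h import *
t=bot.get_image("top");s=bot.get_image("side")
print("plate axis", onz(t,304.9,237.1,.01)+[0,.05,0], "plate edges",onz(t,304,213.7,.01),onz(t,304,261,.01),onz(t,222.5,236,.01))
c=bot.sense()["position"]+[0,0,-.0065]
a=np.linspace(0,6.283,90)
P=np.array([proj(s,c+.0275*np.array([np.cos(k),np.sin(k),0])) for k in a]);print("cap low edge pred",P.min(0),P.max(0))
g=s["pixels"].max(2)<50
for u in range(310,338,3):
  v=np.where(g[190:220,u])[0];print(u,v.max()+190 if len(v) else None,end=" ")
for v in (196,200,204,206,208): 
  u=np.where(g[v,300:350])[0]; print(v,u.min()+300,u.max()+300)
for R in ([.5792,.1509,.15],):
  for k in (0,.01): print("rim",proj(s,np.array(R)-[0,0,k]))
```

```text
plate axis [0.58067682 0.15044836 0.01      ] plate edges [0.64249208 0.10203207 0.01      ] [0.51818805 0.10357085 0.01      ] [0.58656773 0.31464386 0.01      ]
cap low edge pred [312.1364579  202.54544833] [338.32047246 213.6550773 ]
310 None 313 207 316 209 319 211 322 212 325 211 328 210 331 210 334 None 337 None 196 312 333
200 312 333
204 313 332
206 313 332
208 314 332
rim [324.7801774  228.67928946]
rim [324.72955229 232.79365961]
```

```bash
python3 nudge.py '{"tx": [-0.0018, -0.0018, -0.0018, -0.0018, -0.0018, -0.0018, -0.0018, -0.0018], "ty": [0, 0, 0, 0, 0, 0, 0, 0], "tz": [0, 0.02, 0.035, 0.045, 0.05, 0.052, 0.054, 0.054], "wx": [0, 0, 0, 0, 0, 0, 0, 0], "wy": [0, 0, 0, 0, 0, 0, 0, 0], "wz": [0, 0, 0, 0, 0, 0, 0, 0]}'
python3 nudge.py '{"tx": [0, 0, 0, 0], "ty": [0, 0, 0, 0], "tz": [0.002, 0.004, 0.005, 0.005], "wx": [0, 0, 0, 0], "wy": [0, 0, 0, 0], "wz": [0, 0, 0, 0]}'
python3 -c "
from h import *
rel([.5803,.1505,.1465]);print(bot.sense()['ft_torque'])"
```

```text
time: 8.95
position: [0.5808, 0.1504, 0.1529]
eef_rot: [[-0.622, -0.783, 0.001], [-0.783, 0.622, 0.0], [-0.0, -0.001, -1.0]]
ft_force: [-0.0, -0.3, -0.5]
gripper_width: 0.0544
grip_force: 30.0
time: 9.35
position: [0.5804, 0.1504, 0.1473]
eef_rot: [[-0.621, -0.783, -0.0], [-0.783, 0.621, -0.0], [0.0, 0.0, -1.0]]
ft_force: [0.3, -0.5, 0.2]
gripper_width: 0.0544
grip_force: 30.0
shift tool axes [-0.      0.0002  0.0008] J [   9.1   12.3   76.8   -0.    90.9 -132.5] pos [0.5804 0.1504 0.1473] yaw x -128.4
[ 0.07645249 -0.13066402 -0.01876864]
```

```bash
python3 nudge.py '{"tx": [0, 0, 0], "ty": [0, 0, 0], "tz": [0.001, 0.002, 0.002], "wx": [0, 0, 0], "wy": [0, 0, 0], "wz": [0, 0, 0]}'
python3 nudge.py '{"tx": [0, 0, 0], "ty": [0, 0, 0], "tz": [0.001, 0.002, 0.002], "wx": [0, 0, 0], "wy": [0, 0, 0], "wz": [0, 0, 0]}'
```

```text
time: 9.65
position: [0.5806, 0.1504, 0.1454]
eef_rot: [[-0.621, -0.783, 0.0], [-0.783, 0.621, -0.0], [-0.0, -0.0, -1.0]]
ft_force: [1.0, 0.5, -0.2]
gripper_width: 0.0544
grip_force: 30.0
time: 9.95
position: [0.5808, 0.1504, 0.1445]
eef_rot: [[-0.621, -0.783, 0.001], [-0.783, 0.621, -0.0], [-0.001, -0.001, -1.0]]
ft_force: [-0.7, -0.2, 4.7]
gripper_width: 0.0544
grip_force: 30.0
```

```bash
python3 nudge.py '{"tx": [0, 0, 0, 0, 0, 0, 0, 0], "ty": [0, 0, 0, 0, 0, 0, 0, 0], "tz": [0.0003, 0.0005, 0.0008, 0.0011, 0.0013, 0.0016, 0.0019, 0.0021], "wx": [0, 0, 0, 0, 0, 0, 0, 0], "wy": [0, 0, 0, 0, 0, 0, 0, 0], "wz": [8, 16, 24, 32, 40, 48, 56, 64]}'
python3 -c "
from h import *
rel([.5803,.1505,.1465]);print(bot.sense()['ft_torque'])"
```

```text
time: 10.75
position: [0.5815, 0.1507, 0.1424]
eef_rot: [[-0.975, 0.22, 0.003], [0.22, 0.975, 0.001], [-0.003, 0.001, -1.0]]
ft_force: [0.5, -0.3, 2.7]
gripper_width: 0.0543
grip_force: 30.0
shift tool axes [ 0.0011 -0.0005 -0.0041] J [  9.1  12.4  77.3   0.   90.1 -68.1] pos [0.5815 0.1507 0.1424] yaw x 167.3
[ 0.10773201 -0.34515103  0.04143346]
```

```bash
python3 nudge.py '{"tx": [0, 0, 0, 0, 0, 0, 0, 0], "ty": [0, 0, 0, 0, 0, 0, 0, 0], "tz": [0.0003, 0.0005, 0.0008, 0.0011, 0.0013, 0.0016, 0.0019, 0.0021], "wx": [0, 0, 0, 0, 0, 0, 0, 0], "wy": [0, 0, 0, 0, 0, 0, 0, 0], "wz": [8, 16, 24, 32, 40, 48, 56, 64]}'
python3 -c "
from h import *
rel([.5803,.1505,.1465]);print(bot.sense()['ft_torque'])"
```

```text
time: 11.55
position: [0.5814, 0.1507, 0.1402]
eef_rot: [[-0.229, 0.973, 0.003], [0.973, 0.229, 0.001], [0.0, 0.003, -1.0]]
ft_force: [0.7, 0.2, 2.5]
gripper_width: 0.0541
grip_force: 30.0
shift tool axes [ 0.     -0.0011 -0.0063] J [ 9.1 12.5 77.4  0.  89.9 -4.1] pos [0.5814 0.1507 0.1402] yaw x 103.3
[ 0.02451267 -0.16794166  0.02801651]
```

```bash
python3 nudge.py '{"tx": [0, 0, 0, 0, 0, 0, 0, 0], "ty": [0, 0, 0, 0, 0, 0, 0, 0], "tz": [0.0003, 0.0005, 0.0008, 0.0011, 0.0013, 0.0016, 0.0019, 0.0021], "wx": [0, 0, 0, 0, 0, 0, 0, 0], "wy": [0, 0, 0, 0, 0, 0, 0, 0], "wz": [8, 16, 24, 32, 40, 48, 56, 64]}'
python3 -c "
from h import *
rel([.5803,.1505,.1465]);print(bot.sense()['ft_torque'])"
python3 nudge.py '{"tx": [0, 0, 0, 0, 0, 0, 0, 0], "ty": [0, 0, 0, 0, 0, 0, 0, 0], "tz": [0.0003, 0.0005, 0.0008, 0.0011, 0.0013, 0.0016, 0.0019, 0.0021], "wx": [0, 0, 0, 0, 0, 0, 0, 0], "wy": [0, 0, 0, 0, 0, 0, 0, 0], "wz": [8, 16, 24, 32, 40, 48, 56, 64]}'
python3 -c "
from h import *
rel([.5803,.1505,.1465]);print(bot.sense()['ft_torque'])"
```

```text
time: 12.35
position: [0.5814, 0.1506, 0.1381]
eef_rot: [[0.774, 0.633, 0.003], [0.633, -0.774, 0.0], [0.002, 0.001, -1.0]]
ft_force: [0.9, 1.3, 3.1]
gripper_width: 0.054
grip_force: 30.0
shift tool axes [-0.0009 -0.0006 -0.0084] J [ 9.1 12.5 77.6 -0.  89.7 59.9] pos [0.5814 0.1506 0.1381] yaw x 39.3
[ 0.00115186 -0.2135883   0.07969755]
time: 13.15
position: [0.5815, 0.1507, 0.136]
eef_rot: [[0.908, -0.419, 0.003], [-0.419, -0.908, 0.001], [0.002, -0.002, -1.0]]
ft_force: [0.4, 0.2, 2.8]
gripper_width: 0.0544
grip_force: 30.0
shift tool axes [-0.001   0.0006 -0.0105] J [  9.1  12.6  77.8   0.   89.4 123.9] pos [0.5815 0.1507 0.136 ] yaw x -24.7
[ 0.06230071 -0.20888275  0.04904383]
```

```bash
python3 nudge.py '{"tx": [0, 0, 0, 0, 0, 0, 0, 0, 0, 0], "ty": [0, 0, 0, 0, 0, 0, 0, 0, 0, 0], "tz": [0, 0, 0, 0, 0, 0, 0, 0, 0, 0], "wx": [0, 0, 0, 0, 0, 0, 0, 0, 0, 0], "wy": [0, 0, 0, 0, 0, 0, 0, 0, 0, 0], "wz": [0, 0, 0, -8, -16, -24, -32, -40, -48, -56]}' 0.094
python3 nudge.py '{"tx": [0, 0, 0, 0, 0, 0, 0, 0, 0, 0], "ty": [0, 0, 0, 0, 0, 0, 0, 0, 0, 0], "tz": [0, 0, 0, 0, 0, 0, 0, 0, 0, 0], "wx": [0, 0, 0, 0, 0, 0, 0, 0, 0, 0], "wy": [0, 0, 0, 0, 0, 0, 0, 0, 0, 0], "wz": [-8, -16, -24, -32, -40, -48, -56, -64, -72, -80]}'
python3 nudge.py '{"tx": [0, 0, 0, 0, 0, 0, 0, 0], "ty": [0, 0, 0, 0, 0, 0, 0, 0], "tz": [0, 0, 0, 0, 0, 0, 0, 0], "wx": [0, 0, 0, 0, 0, 0, 0, 0], "wy": [0, 0, 0, 0, 0, 0, 0, 0], "wz": [-8, -16, -24, -32, -40, -44, -44, -44]}'
python3 -c "
from h import *
rel([.5815,.1507,.136]);print(bot.sense()['ft_torque'])"
```

```text
time: 14.15
position: [0.5803, 0.1504, 0.1345]
eef_rot: [[0.848, 0.53, -0.001], [0.53, -0.848, -0.0], [-0.001, -0.0, -1.0]]
ft_force: [-1.0, 0.3, -0.7]
gripper_width: 0.0942
grip_force: 0.0
time: 15.15
position: [0.5802, 0.1504, 0.1346]
eef_rot: [[-0.375, 0.927, -0.001], [0.927, 0.375, -0.0], [0.0, -0.001, -1.0]]
ft_force: [0.2, 0.7, -0.6]
gripper_width: 0.0939
grip_force: 0.0
time: 15.95
position: [0.5803, 0.1504, 0.1347]
eef_rot: [[-0.91, 0.414, -0.001], [0.414, 0.91, -0.0], [0.001, -0.0, -1.0]]
ft_force: [0.4, 0.4, -0.4]
gripper_width: 0.0939
grip_force: 0.0
shift tool axes [-0.0009  0.0008 -0.0013] J [  9.1  12.6  77.9  -0.   89.5 -56.4] pos [0.5803 0.1504 0.1347] yaw x 155.5
[ 0.06026217 -0.18109105  0.02974982]
```

```bash
python3 nudge.py '{"tx": [-0.001, -0.001, -0.001], "ty": [0.0007, 0.0007, 0.0007], "tz": [0, 0, 0], "wx": [0, 0, 0], "wy": [0, 0, 0], "wz": [0, 0, 0]}'
python3 nudge.py '{"tx": [0, 0, 0, 0, 0, 0], "ty": [0, 0, 0, 0, 0, 0], "tz": [0, 0, 0, 0, 0, 0], "wx": [0, 0, 0, 0, 0, 0], "wy": [0, 0, 0, 0, 0, 0], "wz": [0, 0, 0, 0, 0, 0]}' 0.05 50
python3 nudge.py '{"tx": [0, 0, 0, 0, 0, 0, 0, 0], "ty": [0, 0, 0, 0, 0, 0, 0, 0], "tz": [0.0003, 0.0005, 0.0008, 0.0011, 0.0013, 0.0016, 0.0019, 0.0021], "wx": [0, 0, 0, 0, 0, 0, 0, 0], "wy": [0, 0, 0, 0, 0, 0, 0, 0], "wz": [8, 16, 24, 32, 40, 48, 56, 64]}'
python3 -c "
from h import *
rel([.5815,.1507,.136]);print(bot.sense()['ft_torque'])"
```

```text
time: 16.25
position: [0.5818, 0.1506, 0.135]
eef_rot: [[-0.91, 0.414, -0.0], [0.414, 0.91, -0.0], [-0.0, -0.0, -1.0]]
ft_force: [0.2, 0.4, 0.4]
gripper_width: 0.0938
grip_force: 0.0
time: 16.85
position: [0.5817, 0.1506, 0.1351]
eef_rot: [[-0.911, 0.413, -0.0], [0.413, 0.911, -0.0], [-0.0, -0.0, -1.0]]
ft_force: [-0.1, -0.7, 0.0]
gripper_width: 0.0541
grip_force: 50.0
time: 17.65
position: [0.5818, 0.1505, 0.133]
eef_rot: [[-0.022, 1.0, 0.0], [1.0, 0.022, -0.0], [-0.0, 0.0, -1.0]]
ft_force: [0.4, 0.4, -0.2]
gripper_width: 0.0541
grip_force: 50.0
shift tool axes [ 0.0002 -0.0003 -0.003 ] J [ 9.1 12.8 77.9 -0.  89.3  7.9] pos [0.5818 0.1505 0.133 ] yaw x 91.2
[-0.01433568 -0.06695629 -0.02261221]
```

```bash
python3 nudge.py '{"tx": [0, 0, 0, 0, 0, 0], "ty": [0, 0, 0, 0, 0, 0], "tz": [0.0003, 0.0005, 0.0008, 0.0011, 0.0013, 0.0015], "wx": [0, 0, 0, 0, 0, 0], "wy": [0, 0, 0, 0, 0, 0], "wz": [8, 16, 24, 32, 40, 45]}'
python3 -c "
from h import *
print(bot.sense()['ft_torque'])"
python3 nudge.py '{"tx": [0, 0], "ty": [0, 0], "tz": [0.0003, 0.0005], "wx": [0, 0], "wy": [0, 0], "wz": [8, 16]}'
python3 -c "
from h import *
rel([.5815,.1507,.136]);print(bot.sense()['ft_torque'])"
python3 nudge.py '{"tx": [0, 0], "ty": [0, 0], "tz": [0.0001, 0.0003], "wx": [0, 0], "wy": [0, 0], "wz": [4, 8]}'
python3 -c "
from h import *
rel([.5815,.1507,.136]);print(bot.sense()['ft_torque'])"
```

```text
time: 18.25
position: [0.5819, 0.1505, 0.1316]
eef_rot: [[0.691, 0.723, 0.0], [0.723, -0.691, -0.0], [0.0, 0.0, -1.0]]
ft_force: [0.1, 0.4, 0.3]
gripper_width: 0.0539
grip_force: 50.0
[-0.05836627 -0.09590672  0.00441493]
time: 18.45
position: [0.5819, 0.1506, 0.1311]
eef_rot: [[0.864, 0.504, 0.0], [0.504, -0.864, -0.0], [0.0, 0.0, -1.0]]
ft_force: [-0.4, -1.0, -1.0]
gripper_width: 0.0538
grip_force: 50.0
shift tool axes [-0.0003 -0.0003 -0.0049] J [ 9.1 12.9 78.  -0.  89.1 68.9] pos [0.5819 0.1506 0.1311] yaw x 30.3
[-0.016236    0.0022553  -0.00416875]
time: 18.65
position: [0.5819, 0.1506, 0.1308]
eef_rot: [[0.924, 0.381, 0.0], [0.381, -0.924, -0.0], [0.0, 0.0, -1.0]]
ft_force: [-0.9, -0.3, 0.1]
gripper_width: 0.0542
grip_force: 50.0
shift tool axes [-0.0003 -0.0002 -0.0052] J [ 9.1 12.9 78.  -0.  89.  76.7] pos [0.5819 0.1506 0.1308] yaw x 22.4
[-0.00140087 -0.07873096  0.05401719]
```

```bash
python3 nudge.py '{"tx": [0, 0, 0], "ty": [0, 0, 0], "tz": [0.0001, 0.0003, 0.0003], "wx": [0, 0, 0], "wy": [0, 0, 0], "wz": [4, 8, 8]}'
python3 -c "
from h import *
rel([.5815,.1507,.136]);print(bot.sense()['ft_torque'])"
python3 nudge.py '{"tx": [0, 0, 0], "ty": [0, 0, 0], "tz": [0.0001, 0.0003, 0.0003], "wx": [0, 0, 0], "wy": [0, 0, 0], "wz": [4, 8, 8]}'
python3 -c "
from h import *
rel([.5815,.1507,.136]);print(bot.sense()['ft_torque'])"
```

```text
time: 18.95
position: [0.5819, 0.1506, 0.1306]
eef_rot: [[0.968, 0.252, 0.001], [0.252, -0.968, -0.0], [0.0, 0.0, -1.0]]
ft_force: [-0.3, -0.7, 1.0]
gripper_width: 0.0538
grip_force: 50.0
shift tool axes [-0.0004 -0.0002 -0.0054] J [ 9.1 12.9 78.1 -0.  89.  84.5] pos [0.5819 0.1506 0.1306] yaw x 14.6
[-0.01328793 -0.00547327 -0.04245918]
time: 19.25
position: [0.582, 0.1506, 0.1306]
eef_rot: [[0.993, 0.116, 0.001], [0.116, -0.993, -0.0], [0.001, 0.0, -1.0]]
ft_force: [-0.6, -0.4, 1.0]
gripper_width: 0.0542
grip_force: 50.0
shift tool axes [-0.0005 -0.0002 -0.0054] J [ 9.1 12.9 78.1 -0.  89.  92.5] pos [0.582  0.1506 0.1306] yaw x 6.7
[ 0.02177801  0.04848528 -0.077108  ]
```

```bash
for i in 1; do python3 nudge.py '{"tx": [0, 0, 0], "ty": [0, 0, 0], "tz": [0.0001, 0.0002, 0.0002], "wx": [0, 0, 0], "wy": [0, 0, 0], "wz": [4, 8, 8]}'; done
python3 -c "
from h import *
rel([.5815,.1507,.136]);print(bot.sense()['ft_torque'])"
python3 nudge.py '{"tx": [0, 0, 0], "ty": [0, 0, 0], "tz": [0, 0, 0], "wx": [0, 0, 0], "wy": [0, 0, 0], "wz": [4, 8, 8]}'
python3 -c "
from h import *
rel([.5815,.1507,.136]);print(bot.sense()['ft_torque'])"
```

```text
time: 19.55
position: [0.5821, 0.1507, 0.1305]
eef_rot: [[1.0, -0.023, 0.001], [-0.023, -1.0, 0.0], [0.001, -0.0, -1.0]]
ft_force: [-0.6, -0.4, 3.0]
gripper_width: 0.0539
grip_force: 50.0
shift tool axes [-0.0006 -0.     -0.0055] J [  9.1  12.9  78.1  -0.   89.  100.4] pos [0.5821 0.1507 0.1305] yaw x -1.3
[ 0.04356796  0.03982495 -0.02471768]
time: 19.85
position: [0.582, 0.1503, 0.1305]
eef_rot: [[0.987, -0.161, 0.001], [-0.161, -0.987, -0.001], [0.001, 0.0, -1.0]]
ft_force: [-0.3, -1.3, 3.5]
gripper_width: 0.0541
grip_force: 50.0
shift tool axes [-0.0005 -0.0003 -0.0055] J [  9.1  12.9  78.1  -0.   89.  108.4] pos [0.582  0.1503 0.1305] yaw x -9.3
[-0.11559503  0.06398349 -0.01439744]
```

```bash
python3 nudge.py '{"tx": [0, 0, 0], "ty": [0, 0, 0], "tz": [0, 0, 0], "wx": [0, 0, 0], "wy": [0, 0, 0], "wz": [4, 8, 8]}'
python3 -c "
from h import *
rel([.5815,.1507,.136]);print(bot.sense()['ft_torque'])"
python3 nudge.py '{"tx": [0, 0, 0], "ty": [0, 0, 0], "tz": [0, 0, 0], "wx": [0, 0, 0], "wy": [0, 0, 0], "wz": [4, 8, 8]}'
python3 -c "
from h import *
rel([.5815,.1507,.136]);print(bot.sense()['ft_torque'])"
```

```text
time: 20.15
position: [0.582, 0.1499, 0.1305]
eef_rot: [[0.955, -0.297, 0.001], [-0.297, -0.955, -0.001], [0.001, 0.001, -1.0]]
ft_force: [-1.1, -2.8, 3.5]
gripper_width: 0.0539
grip_force: 50.0
shift tool axes [-0.0007 -0.0006 -0.0055] J [ 9.100e+00  1.290e+01  7.810e+01 -1.000e-01  8.900e+01  1.164e+02] pos [0.582  0.1499 0.1305] yaw x -17.3
[-0.35361559  0.0725746  -0.21189219]
time: 20.45
position: [0.582, 0.1498, 0.1305]
eef_rot: [[0.904, -0.427, 0.001], [-0.427, -0.904, -0.001], [0.001, 0.001, -1.0]]
ft_force: [-0.6, -4.0, 4.6]
gripper_width: 0.0539
grip_force: 50.0
shift tool axes [-0.0008 -0.0005 -0.0055] J [ 9.100e+00  1.290e+01  7.810e+01 -1.000e-01  8.900e+01  1.244e+02] pos [0.582  0.1498 0.1305] yaw x -25.3
[-0.45331105  0.02846867 -0.16996508]
```

```bash
python3 nudge.py '{"tx": [0, 0, 0], "ty": [0, 0, 0], "tz": [0, 0, 0], "wx": [0, 0, 0], "wy": [0, 0, 0], "wz": [4, 8, 8]}'
python3 -c "
from h import *
rel([.5815,.1507,.136]);print(bot.sense()['ft_torque'],bot.sense()['joint_torque'].round(2))"
```

```text
time: 20.75
position: [0.5821, 0.1499, 0.1305]
eef_rot: [[0.836, -0.549, 0.001], [-0.549, -0.836, -0.001], [0.002, 0.0, -1.0]]
ft_force: [-1.1, -4.4, 4.6]
gripper_width: 0.0538
grip_force: 50.0
shift tool axes [-0.0009 -0.0003 -0.0055] J [ 9.100e+00  1.290e+01  7.810e+01 -1.000e-01  8.900e+01  1.324e+02] pos [0.5821 0.1499 0.1305] yaw x -33.3
[-0.48352084  0.04025161 -0.30139138] [  2.38 -36.19 -27.77   1.01  -0.42  -0.16]
```

Run:
```python
from h import *
s=bot.get_image("side");cv2.imwrite("pics/tight.png",cv2.resize(s["pixels"][60:310,200:450],None,fx=2.4,fy=2.4,interpolation=cv2.INTER_CUBIC))
print(proj(s,np.array([.580,.2905,.2])))
```

```text
[319.60144323 182.36330725]
```

View pics/tight.png

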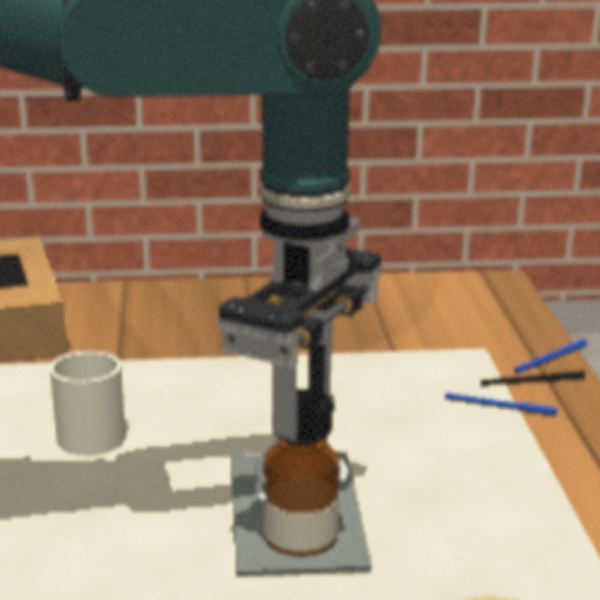

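The cap sits down on the bottle with its ceiling at rim level and nothing fouls the rod. Next is a little more torque to confirm it is tight.

```bash
cat > tq.py <<'E'
from h import *
T=[]
for _ in range(4): bot.get_image("side"); T.append(np.r_[bot.sense()["ft_torque"],bot.sense()["ft_force"],bot.sense()["joint_torque"][5]])
print("mean tq/F/J6",np.mean(T,0).round(3)); rel([.5815,.1507,.136])
E
python3 tq.py; python3 nudge.py '{"tx": [0, 0, 0], "ty": [0, 0, 0], "tz": [0, 0, 0], "wx": [0, 0, 0], "wy": [0, 0, 0], "wz": [4, 8, 8]}' - 60; python3 tq.py
```

```text
mean tq/F/J6 [-0.449  0.029 -0.275 -0.901 -4.071  4.94  -0.291]
shift tool axes [-0.0009 -0.0003 -0.0056] J [ 9.100e+00  1.290e+01  7.810e+01 -1.000e-01  8.900e+01  1.324e+02] pos [0.5821 0.1499 0.1304] yaw x -33.3
time: 21.3
position: [0.5821, 0.1499, 0.1305]
eef_rot: [[0.752, -0.659, 0.001], [-0.659, -0.752, -0.002], [0.002, 0.001, -1.0]]
ft_force: [-1.2, -4.7, 5.1]
gripper_width: 0.0539
grip_force: 60.0
mean tq/F/J6 [-0.679  0.099  0.037 -0.569 -3.572  5.941  0.039]
shift tool axes [-0.0009 -0.0002 -0.0056] J [ 9.100e+00  1.290e+01  7.810e+01 -1.000e-01  8.900e+01  1.403e+02] pos [0.582  0.1499 0.1304] yaw x -41.3
```

```bash
python3 nudge.py '{"tx": [0, 0, 0, 0, 0, 0, 0, 0, 0, 0], "ty": [0, 0, 0, 0, 0, 0, 0, 0, 0, 0], "tz": [0, 0, 0, 0, 0, 0, 0, 0, 0, 0], "wx": [0, 0, 0, 0, 0, 0, 0, 0, 0, 0], "wy": [0, 0, 0, 0, 0, 0, 0, 0, 0, 0], "wz": [0, 0, 0, -8, -16, -24, -32, -40, -48, -56]}' 0.094
python3 nudge.py '{"tx": [0, 0, 0, 0, 0, 0, 0, 0, 0, 0], "ty": [0, 0, 0, 0, 0, 0, 0, 0, 0, 0], "tz": [0, 0, 0, 0, 0, 0, 0, 0, 0, 0], "wx": [0, 0, 0, 0, 0, 0, 0, 0, 0, 0], "wy": [0, 0, 0, 0, 0, 0, 0, 0, 0, 0], "wz": [-8, -16, -24, -32, -40, -48, -56, -64, -72, -80]}'
python3 nudge.py '{"tx": [0, 0, 0, 0, 0, 0, 0, 0], "ty": [0, 0, 0, 0, 0, 0, 0, 0], "tz": [0, 0, 0, 0, 0, 0, 0, 0], "wx": [0, 0, 0, 0, 0, 0, 0, 0], "wy": [0, 0, 0, 0, 0, 0, 0, 0], "wz": [-8, -16, -24, -32, -40, -44, -44, -44]}'
python3 tq.py
python3 -c "
from h import *
rel([.582,.150,.1305])
s=bot.get_image('side');cv2.imwrite('pics/open.png',cv2.resize(s['pixels'][180:280,270:380],None,fx=6,fy=6,interpolation=cv2.INTER_CUBIC))"
```

```text
time: 22.5
position: [0.5814, 0.1511, 0.129]
eef_rot: [[0.966, 0.258, -0.001], [0.258, -0.966, 0.001], [-0.001, -0.001, -1.0]]
ft_force: [0.1, -1.1, -0.2]
gripper_width: 0.0941
grip_force: 0.0
time: 23.5
position: [0.5813, 0.1511, 0.129]
eef_rot: [[-0.087, 0.996, -0.001], [0.996, 0.087, 0.001], [0.001, -0.001, -1.0]]
ft_force: [0.8, -0.8, -0.4]
gripper_width: 0.0941
grip_force: 0.0
time: 24.3
position: [0.5815, 0.1509, 0.1293]
eef_rot: [[-0.749, 0.662, -0.001], [0.662, 0.749, 0.0], [0.001, -0.0, -1.0]]
ft_force: [-0.6, -0.1, -0.8]
gripper_width: 0.0938
grip_force: 0.0
mean tq/F/J6 [ 0.018 -0.119 -0.011  0.132 -0.193 -0.17   0.004]
shift tool axes [ 0.0002 -0.0001 -0.0063] J [  9.1  12.9  78.1   0.   89.  -39.4] pos [0.5817 0.1507 0.1297] yaw x 138.6
shift tool axes [-0.0007 -0.0003 -0.0008] J [  9.1  12.9  78.1   0.   89.  -39.4] pos [0.5817 0.1507 0.1297] yaw x 138.6
```

View pics/open.png

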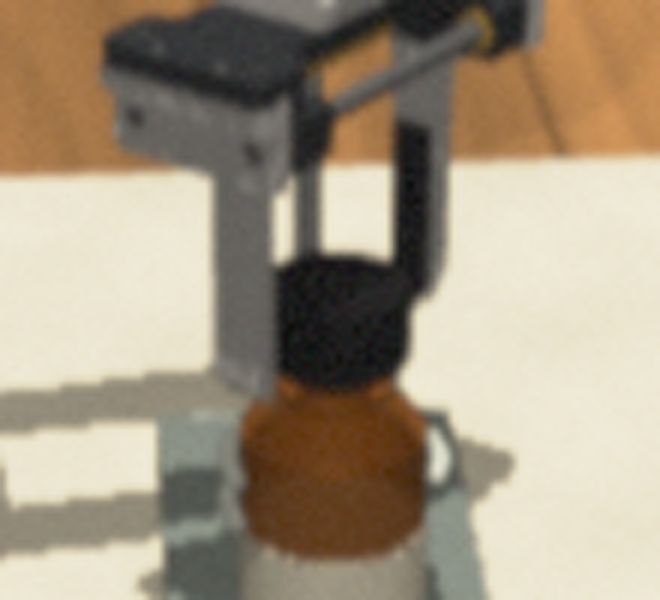

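The cap stands upright and low on the neck (crop centre about (340,320), lower edge at y≈385) between the open fingers. Now I'll regrip centred and tighten while watching the torque.

```bash
python3 nudge.py '{"tx": [-0.0005, -0.0005], "ty": [-0.0002, -0.0002], "tz": [0, 0], "wx": [0, 0], "wy": [0, 0], "wz": [0, 0]}'
python3 nudge.py '{"tx": [0, 0, 0, 0, 0, 0], "ty": [0, 0, 0, 0, 0, 0], "tz": [0, 0, 0, 0, 0, 0], "wx": [0, 0, 0, 0, 0, 0], "wy": [0, 0, 0, 0, 0, 0], "wz": [0, 0, 0, 0, 0, 0]}' 0.05 50
python3 tq.py
python3 nudge.py '{"tx": [0, 0, 0], "ty": [0, 0, 0], "tz": [0, 0, 0], "wx": [0, 0, 0], "wy": [0, 0, 0], "wz": [4, 8, 8]}';python3 tq.py
python3 nudge.py '{"tx": [0, 0, 0], "ty": [0, 0, 0], "tz": [0, 0, 0], "wx": [0, 0, 0], "wy": [0, 0, 0], "wz": [4, 8, 8]}';python3 tq.py
```

```text
time: 24.75
position: [0.582, 0.1501, 0.1299]
eef_rot: [[-0.75, 0.662, 0.0], [0.662, 0.75, -0.0], [-0.0, 0.0, -1.0]]
ft_force: [-0.1, 0.6, -0.6]
gripper_width: 0.0944
grip_force: 0.0
time: 25.35
position: [0.5819, 0.1501, 0.1299]
eef_rot: [[-0.75, 0.662, -0.0], [0.662, 0.75, -0.0], [-0.0, -0.0, -1.0]]
ft_force: [-0.7, -1.0, -0.5]
gripper_width: 0.0541
grip_force: 50.0
mean tq/F/J6 [-0.049 -0.059  0.053 -0.447  0.219  0.068  0.041]
shift tool axes [ 0.0007  0.0002 -0.0062] J [  9.1  12.9  78.1  -0.   89.  -39.5] pos [0.5819 0.1501 0.1298] yaw x 138.6
time: 25.85
position: [0.5812, 0.1511, 0.1299]
eef_rot: [[-0.651, 0.759, -0.001], [0.759, 0.651, 0.001], [0.002, -0.0, -1.0]]
ft_force: [-3.8, 2.8, 1.6]
gripper_width: 0.0541
grip_force: 50.0
mean tq/F/J6 [ 0.554  0.429 -0.061 -3.856  3.441  1.771 -0.059]
shift tool axes [-0.0005 -0.0001 -0.0061] J [  9.1  12.9  78.1   0.1  89.  -31.5] pos [0.5813 0.1511 0.1299] yaw x 130.6
time: 26.35
position: [0.5818, 0.1509, 0.13]
eef_rot: [[-0.539, 0.842, -0.0], [0.842, 0.539, 0.001], [0.001, 0.0, -1.0]]
ft_force: [-2.8, 4.1, 1.0]
gripper_width: 0.0544
grip_force: 50.0
mean tq/F/J6 [ 0.706  0.382 -0.205 -2.851  4.358  1.529 -0.182]
shift tool axes [ 0.     -0.0003 -0.006 ] J [  9.1  12.9  78.1   0.1  89.  -23.6] pos [0.5818 0.1509 0.13  ] yaw x 122.7
```

```bash
cat > q.py <<'E'
from h import *
s=bot.sense();print("tq",s["ft_torque"].round(2),"J6t",s["joint_torque"][5].round(2),"v6",s["joint_velocities"][5].round(1),"J6",s["joint_pos"][5].round(1),"F",s["ft_force"].round(1),"p",s["position"].round(4))
E
python3 nudge.py '{"tx": [0], "ty": [0], "tz": [0], "wx": [0], "wy": [0], "wz": [8]}' - 60 >/dev/null;python3 q.py
python3 nudge.py '{"tx": [0], "ty": [0], "tz": [0], "wx": [0], "wy": [0], "wz": [8]}'>/dev/null;python3 q.py
python3 nudge.py '{"tx": [0], "ty": [0], "tz": [0], "wx": [0], "wy": [0], "wz": [8]}'>/dev/null;python3 q.py
python3 nudge.py '{"tx": [0], "ty": [0], "tz": [0], "wx": [0], "wy": [0], "wz": [8]}'>/dev/null;python3 q.py
python3 nudge.py '{"tx": [0], "ty": [0], "tz": [0], "wx": [0], "wy": [0], "wz": [0]}'>/dev/null;python3 q.py
```

```text
tq [0.57 0.27 1.18] J6t -0.5 v6 82.4 J6 -15.5 F [-1.9  1.9  0.9] p [0.5821 0.1505 0.1301]
tq [-0.35 -0.01  1.08] J6t -0.04 v6 79.3 J6 -7.5 F [-0.4 -1.5  1.1] p [0.5824 0.1501 0.1302]
tq [-0.7   0.13  1.44] J6t 0.1 v6 79.8 J6 0.5 F [-0.8 -4.6  2.7] p [0.5827 0.1484 0.1303]
tq [-0.85  0.19  1.46] J6t 0.24 v6 78.5 J6 8.5 F [-1.3 -3.   3. ] p [0.5825 0.1494 0.1303]
tq [ 0.01  0.21 -0.6 ] J6t -0.04 v6 -5.2 J6 8.5 F [-1.4  1.2  3.2] p [0.5825 0.1493 0.1304]
```

Torque peaks at about 1.4 N m while turning, and the hand now slips on the cap, so it is tight. Next I'll back it off while watching torque and height.

```bash
python3 nudge.py '{"tx": [0], "ty": [0], "tz": [0], "wx": [0], "wy": [0], "wz": [-8]}' - 60 >/dev/null;python3 q.py
python3 nudge.py '{"tx": [0], "ty": [0], "tz": [-0.0003], "wx": [0], "wy": [0], "wz": [-8]}'>/dev/null;python3 q.py
python3 nudge.py '{"tx": [0], "ty": [0], "tz": [-0.0003], "wx": [0], "wy": [0], "wz": [-8]}'>/dev/null;python3 q.py
python3 nudge.py '{"tx": [0], "ty": [0], "tz": [-0.0003], "wx": [0], "wy": [0], "wz": [-8]}'>/dev/null;python3 q.py
python3 nudge.py '{"tx": [0], "ty": [0], "tz": [-0.0003], "wx": [0], "wy": [0], "wz": [-8]}'>/dev/null;python3 q.py
python3 nudge.py '{"tx": [0], "ty": [0], "tz": [0], "wx": [0], "wy": [0], "wz": [0]}'>/dev/null;python3 q.py
```

```text
tq [ 0.24  0.11 -0.83] J6t 0.64 v6 -83.6 J6 0.2 F [-1.7  1.7  5.2] p [0.5825 0.1507 0.1304]
tq [ 1.16 -0.13 -1.33] J6t 0.0 v6 -78.7 J6 -7.9 F [-0.5  6.8 -0. ] p [0.5831 0.151  0.1304]
tq [ 0.81  0.53 -0.74] J6t 0.28 v6 -80.0 J6 -15.9 F [-2.6  6.2  1.1] p [0.582  0.1516 0.1304]
tq [ 0.86  0.09 -0.49] J6t 0.64 v6 -79.4 J6 -24.0 F [-0.9  3.9 -0.6] p [0.582  0.151  0.1304]
tq [ 0.85  0.06 -0.12] J6t 1.0 v6 -79.5 J6 -32.0 F [-0.9  4.3 -1.7] p [0.5821 0.1513 0.1304]
tq [ 0.59 -0.04  0.08] J6t -0.57 v6 6.4 J6 -31.7 F [-1.1  2.8 -0.5] p [0.5821 0.1505 0.1304]
```

```bash
python3 nudge.py '{"tx": [0, 0], "ty": [0, 0], "tz": [-0.0003, -0.0005], "wx": [0, 0], "wy": [0, 0], "wz": [-8, -16]}'>/dev/null;python3 q.py
python3 nudge.py '{"tx": [0], "ty": [0], "tz": [0], "wx": [0], "wy": [0], "wz": [0]}'>/dev/null;python3 q.py
python3 nudge.py '{"tx": [0, 0], "ty": [0, 0], "tz": [-0.0003, -0.0005], "wx": [0, 0], "wy": [0, 0], "wz": [-8, -16]}'>/dev/null;python3 q.py
python3 nudge.py '{"tx": [0], "ty": [0], "tz": [0], "wx": [0], "wy": [0], "wz": [0]}'>/dev/null;python3 q.py
```

```text
tq [ 0.01 -0.12  0.03] J6t 1.14 v6 -79.3 J6 -47.8 F [-0.7 -0.2 -1.1] p [0.5823 0.1488 0.1308]
tq [ 0.06 -0.15  0.07] J6t -0.61 v6 5.6 J6 -47.5 F [ 0.2 -0.6 -2.2] p [0.5822 0.1491 0.1308]
tq [-0.16 -0.21  0.02] J6t 1.14 v6 -79.4 J6 -63.6 F [ 0.9 -0.5 -3.1] p [0.5823 0.1488 0.1313]
tq [-0.11 -0.18  0.02] J6t -0.61 v6 5.1 J6 -63.3 F [ 0.4 -0.9 -2.9] p [0.582  0.1492 0.1314]
```

```bash
python3 nudge.py '{"tx": [0, 0, 0, 0, 0, 0, 0, 0, 0, 0], "ty": [0, 0, 0, 0, 0, 0, 0, 0, 0, 0], "tz": [-0.0003, -0.0005, -0.0008, -0.001, -0.0013, -0.0016, -0.0018, -0.002, -0.0018, -0.0016], "wx": [0, 0, 0, 0, 0, 0, 0, 0, 0, 0], "wy": [0, 0, 0, 0, 0, 0, 0, 0, 0, 0], "wz": [-8, -16, -24, -32, -40, -48, -54, -60, -60, -60]}';python3 q.py
python3 nudge.py '{"tx": [0, 0, 0], "ty": [0, 0, 0], "tz": [0, 0, 0], "wx": [0, 0, 0], "wy": [0, 0, 0], "wz": [0, 0, 0]}' - 40; python3 q.py
python3 -c "
from h import *
s=bot.get_image('side');cv2.imwrite('pics/end.png',cv2.resize(s['pixels'][180:280,270:380],None,fx=6,fy=6,interpolation=cv2.INTER_CUBIC))"
```

```text
time: 29.25
position: [0.582, 0.1496, 0.1333]
eef_rot: [[-0.74, -0.673, -0.0], [-0.673, 0.74, -0.001], [0.001, -0.001, -1.0]]
ft_force: [-0.2, -1.2, -2.5]
gripper_width: 0.0537
grip_force: 60.0
tq [-0.03 -0.13  0.01] J6t 0.02 v6 -1.1 J6 -123.2 F [-0.2 -1.2 -2.5] p [0.582  0.1496 0.1333]
time: 29.55
position: [0.5818, 0.1497, 0.1334]
eef_rot: [[-0.737, -0.676, -0.001], [-0.676, 0.737, -0.001], [0.001, -0.0, -1.0]]
ft_force: [0.4, -1.4, -3.0]
gripper_width: 0.0543
grip_force: 40.0
tq [-0.31 -0.04 -0.02] J6t 0.0 v6 -0.3 J6 -123.4 F [ 0.4 -1.4 -3. ] p [0.5818 0.1497 0.1334]
```

View pics/end.png

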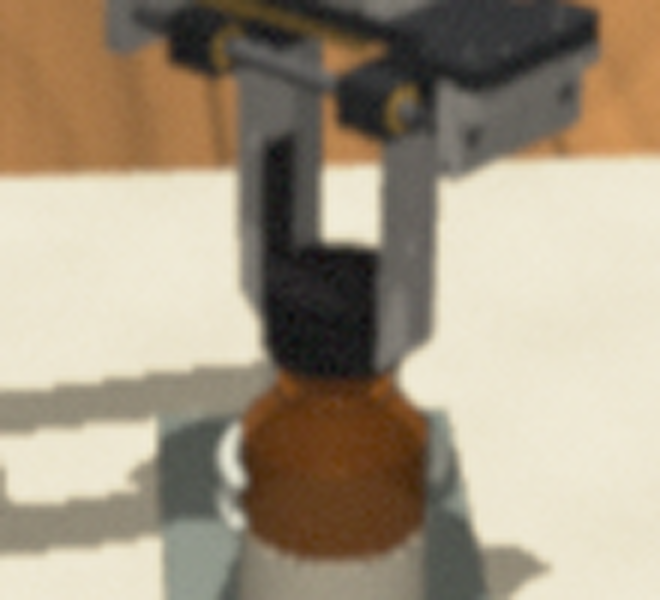

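The cap stands upright, gripped, 3.0 mm above its bottomed height, which matches about 90° of thread. Its lower edge is at crop y≈377, against 387 when tight.

```bash
python3 -c "
from cell import bot
print(bot.hand_in())"
```

```text
the job is handed in; nothing more can be done
None
```

I screwed the cap down until the hand slipped on it at about 1.4 N m, then backed it off about 90° (3.0 mm up the thread). It is still gripped at 40 N and the job is handed in; no verdict came back, and I did not re-image the bystanders, though nothing was touched by design.

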